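Put the microscope's front lenses away under their dust covers

TASK

Put the microscope's two aluminium front lenses away: stand each one, glass up, inside the collar of the storage dish of its size (large lens in the large dish, small lens in the small dish), then set the cover of that size over it so that its mouth sits flat on the dish all round the collar. The lenses are delicate: do not drop them or knock them over. Leave the eyepiece and the reel of solder where they are.

Things in the scene. Friction and masses are not known exactly. Their poses are not given: they have to be found in the camera images.
- large_lens_mid (a point): the large front lens: an upright aluminium cylinder 54 mm across and 36 mm high with a black knurled band low down and a flat dark glass in its top; point at its centre, half-way up (18 mm above its foot), z axis up along its own axis. Its foot, up to 4 mm, is a 6 mm narrower thread; above that the side is straight and can be gripped anywhere. Stands loose on the bench, glass up, at the start. Mass about 200 g
- small_lens_mid (a point): the small front lens: an upright aluminium cylinder 36 mm across and 32 mm high with a black knurled band low down and a flat dark glass in its top; point at its centre, half-way up (16 mm above its foot), z axis up along its own axis. Its foot, up to 4 mm, is a 6 mm narrower thread; above that the side is straight and can be gripped anywhere. Stands loose on the bench, glass up, at the start. Mass about 100 g
- large_dish: the large storage dish, grey plastic, fixed to the bench: a flat round base 106 mm across and 4 mm thick with a low round dark rubber collar standing on it in the middle, 70 mm across inside, 75 mm across outside, its top 10 mm above the bench. The lens stands inside the collar on the 4 mm base; the cover's mouth goes round the outside of the collar, on the same 4 mm base. Origin at the middle of the underside, at bench height
- small_dish: the small storage dish, grey plastic, fixed to the bench: a flat round base 88 mm across and 4 mm thick with a low round dark rubber collar standing on it in the middle, 52 mm across inside, 57 mm across outside, its top 10 mm above the bench. The lens stands inside the collar on the 4 mm base; the cover's mouth goes round the outside of the collar, on the same 4 mm base. Origin at the middle of the underside, at bench height
- large_cover_mouth (a point): the large dust cover, a white plastic pot standing mouth down, 93 mm across outside and 87 mm across inside the mouth, 44 mm deep inside, its flat roof 48 mm above the mouth, with a black round knob 20 mm across on the middle of the roof (neck up to 9 mm above the roof, straight grip from 11 to 36 mm above the roof). Loose, about 90 g. This point is the middle of its mouth, in the plane of its lower edge, z axis up; the middle of the knob's grip is 71.5 mm above this point
- small_cover_mouth (a point): the small dust cover, a white plastic pot standing mouth down, 75 mm across outside and 69 mm across inside the mouth, 38 mm deep inside, its flat roof 42 mm above the mouth, with a black round knob 18 mm across on the middle of the roof (neck up to 9 mm above the roof, straight grip from 11 to 36 mm above the roof). Loose, about 60 g. This point is the middle of its mouth, in the plane of its lower edge, z axis up; the middle of the knob's grip is 65.5 mm above this point
- eyepiece_mid (a point): the microscope eyepiece, a bystander to be left alone: dark grey, standing upright on a bright 30 mm tube, with a 42 mm flared rubber cup at the top, 56 mm high, loose; point at its centre, half-way up
- reel_mid (a point): a reel of solder wire, a bystander to be left alone: two grey plastic flanges 54 mm across with bright wire between, 44 mm high, standing on one flange, loose; point at its centre, half-way up
There are look-alikes about, which are no part of the job. What is shaped like the part that bears small_lens_mid but turquoise is not meant. What is shaped like the small_dish but brown is not meant.

How it is judged (in metres and radians):
At the end, for the whole second after the job is handed in: Each lens stands upright in the collar of the dish of its size (within 11 mm of its middle, foot within 3 mm of the base); the cover of that size stands over it, mouth within 3 mm of the base all round (tilt under 0.08 rad) and centred within 9 mm; all at rest (horizontal distance between large_lens_mid and large_dish below 0.011 m and z of large_lens_mid in the frame of large_dish between 0.019 and 0.025 m and angle between each of large_lens_mid, small_lens_mid's own z axis and vertical below 0.1 rad and horizontal distance between large_cover_mouth and large_dish below 0.009 m and z of large_cover_mouth in the frame of large_dish between 0.001 and 0.007 m and angle between each of large_cover_mouth, small_cover_mouth's own z axis and vertical below 0.08 rad and linear speed of each of large_lens, large_cover, small_lens, small_cover below 0.02 m/s and horizontal distance between small_lens_mid and small_dish below 0.011 m and z of small_lens_mid in the frame of small_dish between 0.017 and 0.023 m and horizontal distance between small_cover_mouth and small_dish below 0.009 m and z of small_cover_mouth in the frame of small_dish between 0.001 and 0.007 m); the robot touches nothing.
It fails at once if the eyepiece was moved by more than 20 mm or tipped (distance of eyepiece_mid from where it was at the start of the episode above 0.02 m or angle between eyepiece_mid's own z axis and vertical above 0.3 rad).
It fails at once if the reel of solder was moved by more than 20 mm or tipped (distance of reel_mid from where it was at the start of the episode above 0.02 m or angle between reel_mid's own z axis and vertical above 0.3 rad).
It fails at once if the large lens was dropped or knocked over (angle between large_lens_mid's own z axis and vertical above 0.8 rad or (linear speed of large_lens above 0.65 m/s and contact force between the fingers and large_lens below 0.05 N)).
It fails at once if the small lens was dropped or knocked over (angle between small_lens_mid's own z axis and vertical above 0.8 rad or (linear speed of small_lens above 0.65 m/s and contact force between the fingers and small_lens below 0.05 N)).
It also fails if it takes over 120 s, if anything falls off the work surface, if the arm or the gripper's body presses on something with over 40 N, if the wrist force passes 120 N, or if a joint passes its speed limit or range.

ROBOT

A 6-joint arm with a two-finger parallel gripper is mounted at the origin on the work surface. World frame = base frame: x ahead of the robot, y to its left, z up, the work surface at z = 0. Lengths are in m, angles in degrees, forces in N, time in s.
With the tool pointing down it reaches from about 0.3 to 0.85 m from the base axis. Payload 5.4 kg.
Tool frame: the origin (TCP) lies between the finger pads; the fingertips stand 14 mm ahead of it and the grasp point (between the pads) lies 5 mm behind it; z points along the fingers, y is the line along which they close (so a half turn about z gives the same grasp; the last joint's range is limited). The gripper opens to 85 mm and grips with 20 to 120 N. Pads are 22 mm wide; open, the fingers measure 114 mm over their backs; the gripper's body (76 mm by 85 mm) begins 54 mm behind the grasp point. The pads swing forward as they close: fully open they stand 13 mm farther back than shut.
Start: joints at [-80.277, 9.076, 91.501, -0, 79.423, -12.038], TCP at [0.213, -0.534, 0.245] pointing down, gripper open.
Joint ranges: [-166.64, 166.64], [-54.1, 131.32], [10.49, 154.53], [-73.88, 253.88], [9.74, 151.15], [-171.62, 171.62]. Speed limits (degrees/s): [147.25, 147.25, 180, 180, 180, 180].

INTERFACE

Orientations are given as a 3x3 rotation matrix whose columns are the frame's x, y, z axes.
In Python, from station import manip gives the robot as it stands.
- The arm moves only by the shell command python3 -m pendant 'ROWS' [FORCE]. ROWS is text: rows parted by semicolons, each of 5 numbers parted by spaces: the opening, from 0 (shut) to 1 (fully open), then the shift along the world's x, y, z in mm, then the turn about the world's z in rad. A call has 1 to 10 rows; each row is the pose to reach, as a shift and turn from the pose commanded when the call began; what a row does not reach only later rows make up. A row lasts 1/10 s, in which the tool goes at most 50 mm and 8.59 degrees, less where a joint would pass 70% of its speed; a pose out of reach is approached as far as the arm can. A call with a gripper value outside its range is refused whole. The fingers move at their own pace and stop on an object; FORCE is the grip in N (left out, the last holds). Time passes only in rows, so rows that repeat a pose let the fingers close. It gives the time, the measured TCP pose, the force, the opening and the grip force at its end, in the units of the state.
- manip.get_state(): the state, without advancing time (a new reading comes with each control period).
- manip.get_image(name): name is "side" or "top" or "wrist"; returns a dict with "color" (480x640x3 uint8, red, green, blue), "intrinsics" (3x3 intrinsics, pixels), "k1" (the pictures are not rectified: a ray, as slopes to the right and down, at radius r is drawn at 1 + k1 r^2 times it, then the intrinsics apply), "R" (3x3) and "t" (3): a world point X has camera coordinates R X + t. Camera axes: x right, y down, z forward; pixel columns grow to the right and rows downward; lengths in m; the calibration is good to about 2 mm. A picture is of the moment at which its call begins. There is no depth.
- manip.job_done(): hands the job in; it is judged then, once.
The state is a dict: "t": time; "joint_pos": joint angles; "qd": joint speeds; "tau": joint torques, N m; "ee_pos": TCP position; "tcp_rot": TCP orientation; "wrist_force": force on the tool from outside, world axes, zero at the start; "torque": the same for the moment, N m; "grip_width": finger opening in m; "finger_force": force on a finger pad.
Only numpy, scipy, OpenCV 4.12 (cv2) and the standard library are available. Lean on these libraries where they do the work, as an engineer would, in place of code of your own. Each camera call takes 0.05 s, during which the arm holds its last target. There are 200 camera calls.

## Working session

There is one attempt and no reset: what is moved stays moved. The work goes in short steps, Python scripts to look and compute and a shell command to move; the robot and the scene stay as the last step left them, time stands still between calls to the robot, and variables do not carry over. Pictures are saved under pics/ and viewed, at most 14 in all, crops included, and the job is handed in when it is done.

```bash
mkdir -p pics; ls; python3 - <<'E'
from station import manip
import cv2,numpy as np
for n in ["top","side"]:
    d=manip.get_image(n); cv2.imwrite(f"pics/{n}0.png",d["color"][:,:,::-1])
    print(n,d["intrinsics"],d["k1"],np.round(d["R"],3).tolist(),np.round(d["t"],3))
s=manip.get_state(); print(s)
E
```

```text
pics
top [[459.74483122   0.         319.3694696 ]
 [  0.         459.74483122 239.35629741]
 [  0.           0.           1.        ]] -0.06141469474082263 [[-0.018, -1.0, -0.003], [-0.997, 0.018, -0.073], [0.073, 0.002, -0.997]] [0.017 0.494 0.947]
side [[526.50815121   0.         314.27819251]
 [  0.         526.50815121 231.15627446]
 [  0.           0.           1.        ]] 0.051390149607043696 [[-0.998, -0.056, 0.009], [-0.046, 0.696, -0.717], [0.034, -0.716, -0.697]] [0.474 0.068 1.217]
{'t': 0.1, 'joint_pos': array([-8.02764399e+01,  9.10988490e+00,  9.15660240e+01,  4.30637219e-04,
        7.94235029e+01, -1.20379128e+01]), 'qd': array([-0.1175415 , -0.031931  , -0.12703063, -0.00181054,  0.06239241,
        0.05439712]), 'tau': array([-6.67245877e-04, -3.96989107e+01, -3.32337999e+01, -3.23065397e-04,
        4.19591568e-03, -2.59499771e-06]), 'ee_pos': array([ 0.21306829, -0.53349944,  0.24439773]), 'tcp_rot': array([[ 9.28735900e-01,  3.70741885e-01, -2.85760636e-04],
       [ 3.70741812e-01, -9.28734397e-01,  1.71138463e-03],
       [ 3.69086231e-04, -1.69536776e-03, -9.99998495e-01]]), 'wrist_force': array([-0.84725361, -0.05378408, -0.51549711]), 'torque': array([-0.02891783,  0.0043497 ,  0.0195664 ]), 'finger_force': 0.0, 'grip_width': 0.08532404956955057}
```

View pics/top0.png

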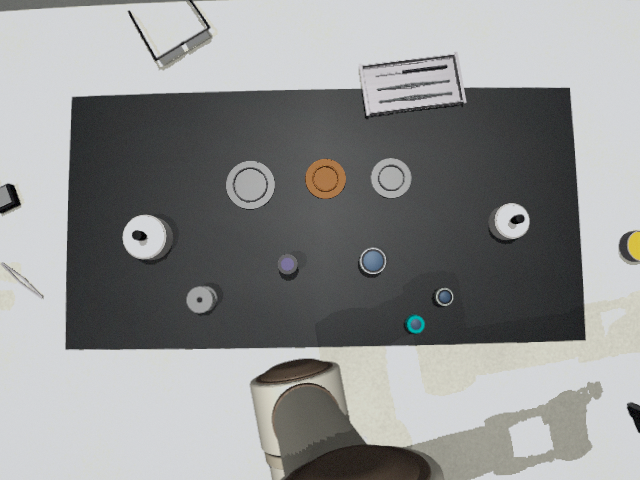

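View pics/side0.png

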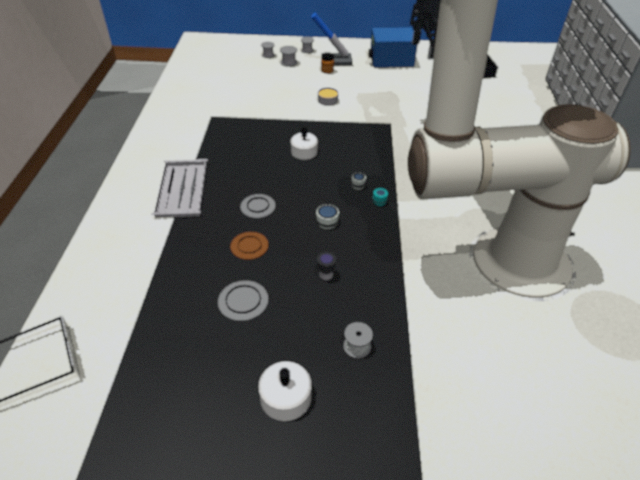

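Top view: large dish (250,185), small dish (391,178), brown decoy (325,179). Large lens (372,261), small lens (444,297), turquoise decoy (415,324). Large cover (147,237), small cover (511,221), eyepiece (288,264), reel (201,299). The side view agrees.

```bash
cat > h.py <<'E'
from station import manip
import cv2,numpy as np
def grab(n,save=None):
    d=manip.get_image(n)
    if save: cv2.imwrite(f"pics/{save}.png",d["color"][:,:,::-1])
    return d
def ray(d,px,z):
    """pixels (N,2) -> world xy on the plane at height z"""
    K=np.array(d["intrinsics"]);k=d["k1"];R=np.array(d["R"]);t=np.array(d["t"])
    p=(np.atleast_2d(px)-K[:2,2])/[K[0,0],K[1,1]]
    s=p.copy()
    for _ in range(20): s=p/(1+k*(s**2).sum(1,keepdims=True))
    v=np.c_[s,np.ones(len(s))]@R; C=-R.T@t
    return C[:2]+v[:,:2]*((z-C[2])/v[:,2:])
def proj(d,X):
    K=np.array(d["intrinsics"]);c=np.array(d["R"])@X+d["t"];s=c[:2]/c[2]
    return K[:2,:2]@(s*(1+d["k1"]*(s@s)))+K[:2,2]
def blob(d,mask,seed):
    """contour of mask component nearest seed pixel"""
    cs,_=cv2.findContours(mask.astype(np.uint8),cv2.RETR_EXTERNAL,cv2.CHAIN_APPROX_NONE)
    cs=[c for c in cs if cv2.contourArea(c)>60]
    c=max(cs,key=lambda c:cv2.pointPolygonTest(c,(float(seed[0]),float(seed[1])),True))
    return cv2.convexHull(c)[:,0,:].astype(float)
def circ(d,mask,seed,z):
    P=ray(d,blob(d,mask,seed),z)
    (c,r)=cv2.minEnclosingCircle((P*1000).astype(np.float32))
    A=np.c_[2*P,np.ones(len(P))];q=np.linalg.lstsq(A,(P**2).sum(1),rcond=None)[0]
    return np.round(q[:2]*1000,1),"diam %.1f"%(2000*np.sqrt(q[2]+q[:2]@q[:2])),"encl",np.round(c,1),round(2*r,1)
E
python3 - <<'E'
from h import *
d=grab("top"); g=d["color"].min(2).astype(int); m=g>75
mx=d["color"].max(2)>75
print(-np.array(d["R"]).T@d["t"])
for n,s,z in [("ldish",(250,185),.004),("sdish",(391,178),.004),("llens",(372,261),.036),("slens",(444,297),.032),("lcover",(147,245),.048),("scover",(511,228),.042),("reel",(201,299),.044),("eye",(288,264),.056),("turq",(415,324),.032)]:
    print(n,*circ(d,mx if n in("turq","eye","llens","slens") else m,s,z))
E
```

```text
[0.42415506 0.00609079 0.98045781]
ldish [554.9   9.5] diam 1800.1 encl [554.6   9.7] 1800.4
sdish [554.9   9.5] diam 1800.1 encl [554.6   9.7] 1800.4
llens [550.6   9.4] diam 1741.1 encl [550.4   9.6] 1741.4
slens [551.2   9.4] diam 1748.5 encl [550.9   9.6] 1748.8
lcover [549.    9.3] diam 1719.0 encl [548.8   9.5] 1719.3
scover [549.8   9.4] diam 1730.0 encl [549.6   9.6] 1730.3
reel [549.6   9.3] diam 1726.3 encl [549.3   9.6] 1726.7
eye [548.    9.3] diam 1704.2 encl [547.7   9.5] 1704.5
turq [551.2   9.4] diam 1748.5 encl [550.9   9.6] 1748.8
```

```bash
python3 - <<'E'
s=open('h.py').read()
a=s.index("    cs,_=");b=s.index("    return cv2.convexHull")
s=s[:a]+'''    n,L,st,_=cv2.connectedComponentsWithStats(mask.astype(np.uint8))
    ok=[i for i in range(1,n) if 60<st[i,4]<60000]
    y,x=np.nonzero(np.isin(L,ok)); j=np.argmin((x-seed[0])**2+(y-seed[1])**2)
    c=max(cv2.findContours((L==L[y[j],x[j]]).astype(np.uint8),cv2.RETR_EXTERNAL,cv2.CHAIN_APPROX_NONE)[0],key=len)
'''+s[b:]
open('h.py','w').write(s)
E
python3 - <<'E'
from h import *
d=grab("top"); g=d["color"].min(2).astype(int); m=g>75
mx=d["color"].max(2)>75
for n,s,z in [("ldish",(250,185),.004),("sdish",(391,178),.004),("llens",(372,261),.036),("slens",(444,297),.032),("lcover",(147,245),.048),("scover",(511,228),.042),("reel",(201,299),.044),("eye",(288,264),.056),("turq",(415,324),.032)]:
    print(n,*circ(d,mx if n in("turq","eye","llens","slens") else m,s,z))
E
```

```text
ldish [507.9 380.4] diam 103.4 encl [510.  379.3] 110.4
sdish [ 527.8 -401.2] diam 86.5 encl [ 527.3 -400.9] 91.8
llens [ 317.4 -184.2] diam 38.7 encl [ 317.4 -184.1] 40.4
slens [ 371.1 -246.9] diam 37.5 encl [ 371.2 -246.9] 38.2
lcover [504.2 363.5] diam 98.7 encl [506.1 362.5] 105.4
scover [ 523.8 -385.4] diam 83.2 encl [ 523.3 -385.1] 88.3
reel [376.4 251.2] diam 60.7 encl [374.4 250.3] 64.8
eye [376.9 248. ] diam 59.8 encl [375.1 247.2] 63.9
turq [ 317. -185.] diam 38.9 encl [ 316.9 -184.9] 40.5
```

```bash
python3 - <<'E'
from h import *
d=grab("top"); c=d["color"]
for p in [(250,160),(240,185),(230,190),(391,178),(405,170),(325,179),(372,261),(384,261),(288,264),(288,230),(320,300),(300,140)]: print(p,c[p[1],p[0]])
print(c[185,215:290].max(1)); print(c[261,350:395].max(1))
E
```

```text
(250, 160) [83 85 85]
(240, 185) [168 168 169]
(230, 190) [168 167 167]
(391, 178) [173 172 172]
(405, 170) [170 170 170]
(325, 179) [171 120  74]
(372, 261) [108 129 154]
(384, 261) [117 118 120]
(288, 264) [121 114 154]
(288, 230) [85 86 87]
(320, 300) [77 77 79]
(300, 140) [86 89 88]
[ 72  75  77  76  76  76  74  78  74  74  75 161 168 169 167 168 169 147
 101 119 149 166 168 168 169 169 169 169 169 171 170 170 171 169 171 171
 172 171 173 172 170 174 174 173 172 173 175 173 175 176 173 103 102 173
 175 174 176 175 174 155  83  85  88  87  84  87  88  88  84  87  88  87
  87  86  86]
[ 80  85  84  85  84  84  84  76  40  88 169 148  79 122 153 152 157 156
 155 155 156 155 154 154 152 152 145 143 139 139 135 133 119  62 120 176
  98  72  71  76  77  77  77  81  76]
```

Board brightness is about 85; raise the threshold.

```bash
python3 - <<'E'
from h import *
d=grab("top"); mx=d["color"].max(2)>105; mc=d["color"].max(2)>120
for n,s,z in [("ldish",(250,185),.004),("sdish",(391,178),.004),("llens",(372,261),.036),("slens",(444,297),.032),("lcover",(147,245),.048),("scover",(511,228),.042),("reel",(201,299),.044),("eye",(288,264),.056),("turq",(415,324),.032)]:
    print(n,*circ(d,mx,s,z))
E
```

```text
ldish [617.1 155.7] diam 105.2 encl [617.3 155.7] 106.0
sdish [ 626.3 -147.8] diam 87.8 encl [ 626.5 -147.8] 89.1
llens [ 447.9 -100.4] diam 39.9 encl [ 447.9 -100.4] 40.3
slens [ 371.7 -247.1] diam 19.1 encl [ 371.7 -247.2] 19.8
lcover [504.9 368.4] diam 92.2 encl [505.3 368.4] 93.4
scover [ 525.  -391.3] diam 74.5 encl [ 525.1 -391.4] 75.3
reel [376.  251.3] diam 58.3 encl [375.1 251.1] 62.7
eye [447.3  73.5] diam 33.8 encl [447.5  73.7] 36.7
turq [ 316.1 -185.6] diam 36.3 encl [ 316.1 -185.6] 36.9
```

```bash
python3 -m pendant '1 40 72 0 -0.15;1 80 144 0 -0.3;1 120 216 0 -0.45;1 159 287 0 -0.6;1 159 287 0 -0.75;1 159 287 0 -0.8;1 159 287 0 -0.8;1 159 287 0 -0.8;1 159 287 0 -0.8;1 159 287 0 -0.8' 40
python3 - <<'E'
from h import *
d=grab("wrist","w1"); print(-np.array(d["R"]).T@d["t"], np.round(d["R"],3).tolist())
print("proj lens top",proj(d,np.array([.3717,-.2471,.032])))
E
```

```text
t: 1.3
ee_pos: [0.3718, -0.2479, 0.2453]
tcp_rot: [[0.913, -0.409, -0.0], [-0.409, -0.913, -0.0], [0.0, 0.001, -1.0]]
wrist_force: [-0.3, -0.1, -0.7]
grip_width: 0.0853
finger_force: 0.0
[ 0.44826194 -0.28253871  0.37318077] [[-0.408, -0.913, 0.0], [-0.865, 0.386, 0.321], [-0.293, 0.131, -0.947]]
proj lens top [315.43256623 206.84958004]
```

View pics/w1.png

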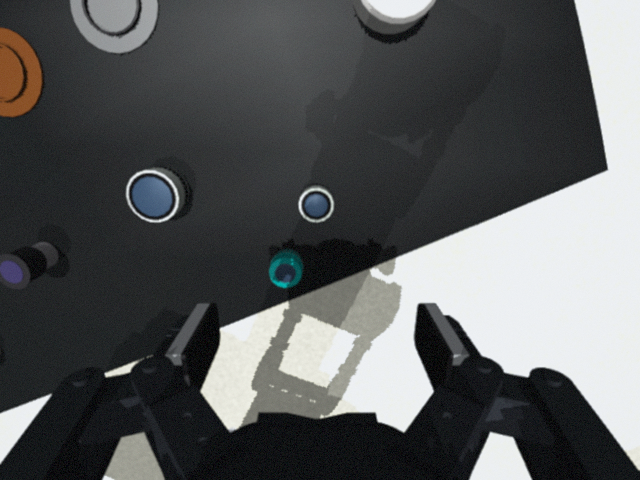

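Wrist view: small lens at (316,204), within 2 px of the prediction, and the turquoise decoy at (286,270) is clear of the closing line. Going down to grip.

```bash
python3 -m pendant '0.8 0 0 -40 0;0.8 0 0 -80 0;0.8 0 0 -120 0;0.8 0 0 -155 0;0.8 0 0 -185 0;0.8 0 0 -205 0;0.8 0 0 -215 0;0.8 0 0 -220 0;0.8 0 0 -223 0;0.8 0 0 -223 0' 40
python3 -m pendant '0.3 0 0 0 0;0.2 0 0 0 0;0.1 0 0 0 0;0 0 0 0 0;0 0 0 0 0;0 0 0 0 0;0 0 0 0 0;0 0 0 0 0;0 0 0 0 0;0 0 0 0 0' 40
```

```text
t: 2.35
ee_pos: [0.3725, -0.2477, 0.0229]
tcp_rot: [[0.913, -0.408, 0.001], [-0.408, -0.913, -0.001], [0.001, 0.001, -1.0]]
wrist_force: [0.3, -0.4, 0.7]
grip_width: 0.0684
finger_force: 0.0
t: 3.35
ee_pos: [0.3727, -0.2476, 0.0232]
tcp_rot: [[0.913, -0.408, 0.001], [-0.408, -0.913, -0.001], [0.001, 0.001, -1.0]]
wrist_force: [-1.1, 1.8, 6.4]
grip_width: 0.0342
finger_force: 40.1
```

```bash
python3 -m pendant '0 0 0 15 0;0 0 0 50 0;0 0 0 90 0;0 0 0 120 0;0 40 16 120 0;0 80 32 120 0;0 120 47 120 0;0 160 63 120 0;0 160 63 120 0;0 160 63 120 0' 
python3 - <<'E'
from h import *
d=grab("wrist","w2")
E
```

```text
t: 4.35
ee_pos: [0.5322, -0.1833, 0.1417]
tcp_rot: [[0.914, -0.406, -0.001], [-0.406, -0.914, 0.0], [-0.001, 0.0, -1.0]]
wrist_force: [-0.4, 0.4, -0.7]
grip_width: 0.0342
finger_force: 40.3
```

View pics/w2.png

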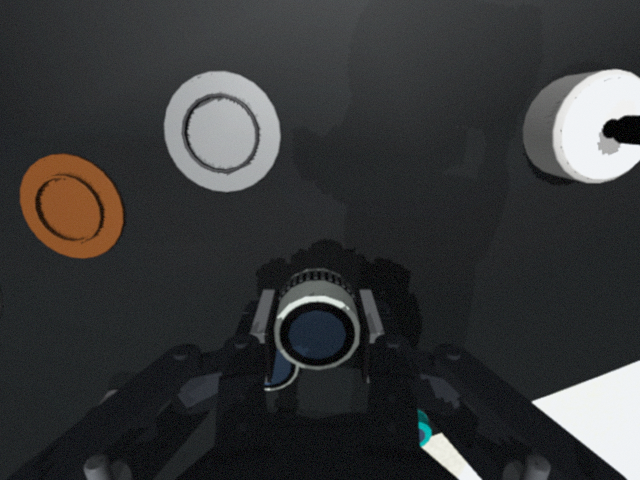

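Lens held upright, its top ring centred near (317,330); the small dish is at (222,131). Measure both from this view.

```bash
python3 - <<'E'
from h import *
d=grab("wrist"); c=d["color"]; m=c.min(2)>100
print("dish",*circ(d,m,(180,131),.004))
s=manip.get_state()
print("tcp@top px",proj(d,np.r_[s["ee_pos"][:2],.1505]),s["ee_pos"])
glass=(c[:,:,2].astype(int)-c[:,:,0]>8)&(c.max(2)>30); glass[:270]=0; glass[375:]=0;glass[:,:276]=0;glass[:,360:]=0
print("glass",*circ(d,glass,(317,335),.1505))
E
```

```text
dish [ 628.6 -149.4] diam 87.1 encl [ 628.6 -149.4] 87.4
tcp@top px [316.42652861 337.92443617] [ 0.53123025 -0.18410743  0.14190848]
glass [ 532.5 -184.7] diam 23.3 encl [ 532.7 -184.6] 24.0
```

```bash
python3 -m pendant '0 40 15 0 0;0 80 30 0 0;0 96 35 0 0;0 96 35 -30 0;0 96 35 -60 0;0 96 35 -80 0;0 96 35 -95 0;0 96 35 -103 0;0 96 35 -108 0;0 96 35 -110 0'
python3 -m pendant '0 0 0 -2 0;0 0 0 -3.5 0;0 0 0 -4.5 0;0 0 0 -4.5 0'
```

```text
t: 5.45
ee_pos: [0.6284, -0.1494, 0.0328]
tcp_rot: [[0.913, -0.408, 0.001], [-0.408, -0.913, -0.0], [0.001, 0.0, -1.0]]
wrist_force: [-0.0, 0.4, -0.9]
grip_width: 0.0348
finger_force: 40.4
t: 5.85
ee_pos: [0.6283, -0.149, 0.028]
tcp_rot: [[0.913, -0.408, 0.0], [-0.408, -0.913, -0.0], [0.0, -0.0, -1.0]]
wrist_force: [0.3, -0.0, -1.1]
grip_width: 0.0346
finger_force: 40.4
```

```bash
python3 -m pendant '0 0 0 -0.5 0;0 0 0 -1 0;0 0 0 -1 0'
python3 -m pendant '0.45 0 0 0 0;0.5 0 0 0 0;0.6 0 0 0 0;0.7 0 0 0 0;0.7 0 0 5 0;0.7 0 0 25 0;0.7 0 0 60 0;0.7 0 0 100 0;0.7 0 0 140 0;0.7 0 0 160 0'
python3 -m pendant '1 -35 5 10 0;1 -80 20 10 0;1 -120 30 10 0;1 -160 40 10 0;1 -179 49 10 0;1 -179 49 10 0;1 -179 49 10 0'
python3 - <<'E'
from h import *
d=grab("wrist","w3"); c=d["color"]
print("llens pred",proj(d,np.array([.4479,-.1004,.036])))
t=grab("top"); c=t["color"]; print(manip.get_state()["ee_pos"])
cv2.imwrite("pics/t1.png",cv2.resize(c[130:330,250:550,::-1],None,fx=2,fy=2))
E
```

```text
t: 6.15
ee_pos: [0.6284, -0.149, 0.0273]
tcp_rot: [[0.913, -0.408, 0.0], [-0.408, -0.913, -0.0], [0.0, -0.0, -1.0]]
wrist_force: [-1.0, 0.5, 3.4]
grip_width: 0.0347
finger_force: 40.8
t: 7.15
ee_pos: [0.6299, -0.1498, 0.1921]
tcp_rot: [[0.913, -0.408, 0.006], [-0.408, -0.913, -0.003], [0.007, -0.0, -1.0]]
wrist_force: [0.8, -0.8, -0.0]
grip_width: 0.0597
finger_force: 0.0
t: 7.85
ee_pos: [0.4496, -0.1003, 0.1975]
tcp_rot: [[0.913, -0.408, 0.002], [-0.408, -0.913, -0.001], [0.002, 0.0, -1.0]]
wrist_force: [-0.1, 0.4, 0.8]
grip_width: 0.0851
finger_force: 0.0
llens pred [317.0097073 222.7347269]
[ 0.45012071 -0.10055277  0.19734236]
```

View pics/w3.png

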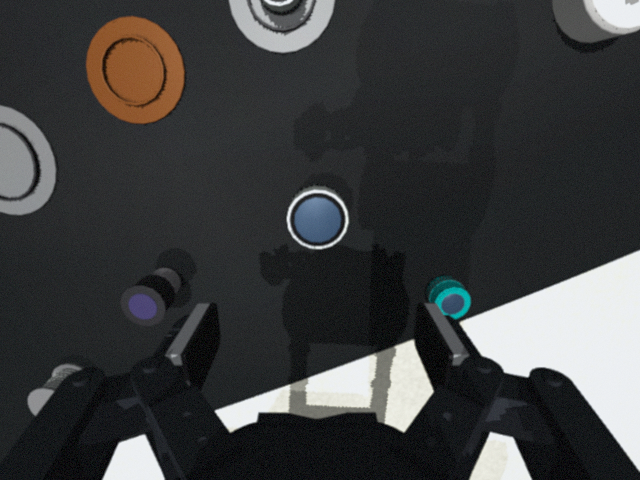

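Large lens at (318,219), as predicted; the small lens stands in its dish at (282,0). Grip the large one.

```bash
python3 -m pendant '1 -1 0 -40 0;1 -1 0 -80 0;1 -1 0 -115 0;1 -1 0 -140 0;1 -1 0 -155 0;1 -1 0 -165 0;1 -1 0 -171 0;1 -1 0 -174 0;1 -1 0 -174 0' 50
python3 -m pendant '0.6 0 0 0 0;0.5 0 0 0 0;0.4 0 0 0 0;0.3 0 0 0 0;0.2 0 0 0 0;0.1 0 0 0 0;0 0 0 0 0;0 0 0 0 0;0 0 0 0 0' 50
python3 -m pendant '0 0 0 15 0;0 0 0 50 0;0 0 0 90 0;0 0 0 120 0;0 30 46 120 0;0 60 92 120 0;0 85 130 120 0;0 100 155 120 0;0 100 155 120 0;0 100 155 120 0'
python3 - <<'E'
from h import *
d=grab("wrist","w4"); print(manip.get_state()["ee_pos"])
E
```

```text
t: 8.85
ee_pos: [0.4486, -0.1003, 0.0231]
tcp_rot: [[0.913, -0.408, 0.001], [-0.408, -0.913, -0.0], [0.001, 0.0, -1.0]]
wrist_force: [0.0, 0.0, -0.0]
grip_width: 0.0857
finger_force: 0.0
t: 9.75
ee_pos: [0.4488, -0.1004, 0.0239]
tcp_rot: [[0.913, -0.408, 0.001], [-0.408, -0.913, -0.001], [0.002, 0.0, -1.0]]
wrist_force: [-1.3, 0.1, 4.3]
grip_width: 0.0523
finger_force: 52.4
t: 10.75
ee_pos: [0.5477, 0.0555, 0.1424]
tcp_rot: [[0.914, -0.406, -0.001], [-0.406, -0.914, -0.0], [-0.001, 0.001, -1.0]]
wrist_force: [0.2, -0.5, -2.0]
grip_width: 0.0523
finger_force: 53.5
[0.54751932 0.05477031 0.14240773]
```

View pics/w4.png

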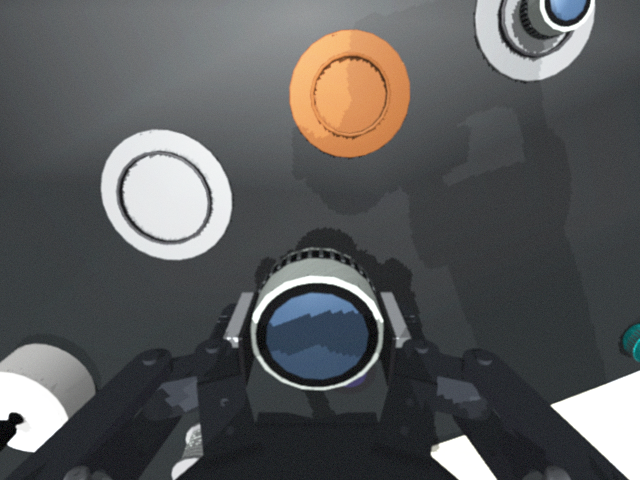

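Large lens held upright, ring centred near (317,332); the large dish is at (167,194). Measure both.

```bash
python3 - <<'E'
from h import *
d=grab("wrist"); c=d["color"]; m=c.min(2)>150
print("dish",*circ(d,m,(115,195),.004))
glass=(c[:,:,2].astype(int)-c[:,:,0]>25); glass[:270]=0; glass[383:]=0;glass[:,:255]=0;glass[:,382:]=0
print("glass",*circ(d,glass,(317,335),.1545), manip.get_state()["ee_pos"])
m2=c.min(2)>150; m2[:265]=0; m2[395:]=0
P=ray(d,np.array([[317,389.],[252,335],[382,335]]),.1545);print(P)
E
```

```text
dish [619.4 154.2] diam 105.2 encl [619.5 154.3] 105.8
glass [549.4  53.4] diam 40.5 encl [549.4  53.3] 41.0 [0.54744229 0.0543363  0.14246574]
[[0.52584505 0.06367323]
 [0.5608733  0.07616755]
 [0.53998258 0.02930198]]
```

```bash
python3 -m pendant '0 25 36 0 0;0 50 72 0 0;0 70 101 0 0;0 70 101 -30 0;0 70 101 -60 0;0 70 101 -80 0;0 70 101 -95 0;0 70 101 -103 0;0 70 101 -108 0;0 70 101 -110 0'
python3 -m pendant '0 0 0 -2 0;0 0 0 -3.5 0;0 0 0 -4.5 0;0 0 0 -5 0;0 0 0 -5 0'
```

```text
t: 11.85
ee_pos: [0.6187, 0.1557, 0.0333]
tcp_rot: [[0.913, -0.408, 0.001], [-0.408, -0.913, 0.0], [0.001, -0.0, -1.0]]
wrist_force: [0.6, 0.6, -1.4]
grip_width: 0.0525
finger_force: 53.7
t: 12.35
ee_pos: [0.6183, 0.1561, 0.028]
tcp_rot: [[0.913, -0.408, 0.0], [-0.408, -0.913, 0.0], [0.0, -0.0, -1.0]]
wrist_force: [-0.0, 0.1, -2.2]
grip_width: 0.0525
finger_force: 53.8
```

```bash
python3 -m pendant '0 0 0 -0.5 0;0 0 0 -1 0;0 0 0 -1 0'
python3 -m pendant '0.7 0 0 0 0;0.8 0 0 0 0;0.9 0 0 0 0;1 0 0 0 0;1 0 0 5 0;1 0 0 25 0;1 0 0 60 0;1 0 0 100 0;1 0 0 140 0;1 0 0 170 0'
python3 -m pendant '1 -22 42 10 0.14;1 -44 84 10 0.28;1 -66 126 10 0.42;1 -88 168 10 0.56;1 -113 212 10 0.7;1 -113 212 10 0.8;1 -113 212 10 0.8;1 -113 212 10 0.8'
python3 - <<'E'
from h import *
d=grab("wrist","w5"); print(manip.get_state()["ee_pos"])
for z in(.048,.084):print("pred",proj(d,np.array([.5049,.3684,z])))
E
```

```text
t: 12.65
ee_pos: [0.6183, 0.156, 0.0279]
tcp_rot: [[0.913, -0.408, -0.0], [-0.408, -0.913, -0.0], [-0.0, 0.0, -1.0]]
wrist_force: [-4.2, -0.4, 5.3]
grip_width: 0.0523
finger_force: 54.6
t: 13.65
ee_pos: [0.619, 0.1561, 0.2004]
tcp_rot: [[0.913, -0.408, 0.004], [-0.408, -0.913, 0.0], [0.003, -0.002, -1.0]]
wrist_force: [0.2, -1.4, -0.2]
grip_width: 0.0852
finger_force: 0.0
t: 14.45
ee_pos: [0.5055, 0.3676, 0.207]
tcp_rot: [[0.93, 0.368, 0.0], [0.368, -0.93, -0.0], [0.0, 0.0, -1.0]]
wrist_force: [1.0, -0.9, 0.0]
grip_width: 0.0854
finger_force: 0.0
[0.50571285 0.36723217 0.20698275]
pred [314.06705242 221.07708407]
pred [313.71945177 234.21310175]
```

View pics/w5.png

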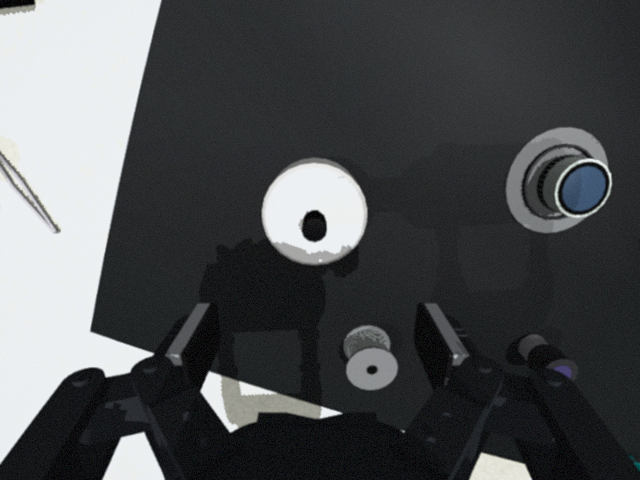

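Cover roof at (315,214), knob top at (314,224). Measuring.

```bash
python3 - <<'E'
from h import *
d=grab("wrist"); c=d["color"]
for th in (150,180,200):print("roof",*circ(d,c.min(2)>th,(290,215),.048))
k=(c.max(2)<60)&(np.hypot(*np.meshgrid(np.arange(640)-315,np.arange(480)-215))<35)
print("knob",*circ(d,k,(314,225),.084),blob(d,k,(314,225)).mean(0))
print("ldish",*circ(d,c.min(2)>85,(515,185),.004)); L=c[:,:,2].astype(int)-c[:,:,0]>25; print("llens glass",*circ(d,L,(584,187),.040))
E
```

```text
roof [510.4 370.3] diam 89.3 encl [509.6 370.4] 90.6
roof [510.8 370.6] diam 87.8 encl [509.9 370.2] 89.6
roof [510.9 370.7] diam 87.0 encl [509.9 370.3] 88.6
knob [511.2 370.2] diam 21.4 encl [511.4 370.7] 23.3 [311.16666667 226.44444444]
ldish [620.2 153.3] diam 107.7 encl [620.8 151.9] 112.8
llens glass [620.1 155.2] diam 40.7 encl [620.2 155. ] 41.3
```

```bash
python3 -m pendant '1 3 2.5 -40 0;1 3 2.5 -80 0;1 3 2.5 -105 0;1 3 2.5 -122 0;1 3 2.5 -132 0;1 3 2.5 -138 0;1 3 2.5 -140 0;1 3 2.5 -140 0' 40
python3 -m pendant '0.5 0 0 0 0;0.4 0 0 0 0;0.3 0 0 0 0;0.2 0 0 0 0;0.1 0 0 0 0;0 0 0 0 0;0 0 0 0 0;0 0 0 0 0;0 0 0 0 0;0 0 0 0 0' 40
python3 -m pendant '0 0 0 15 0;0 0 0 50 0;0 0 0 90 0;0 0 0 110 0;0 10 -20 110 0;0 25 -50 110 0;0 40 -80 110 0;0 40 -80 110 0;0 40 -80 110 0'
python3 - <<'E'
from h import *
d=grab("wrist","w6"); print(manip.get_state()["ee_pos"])
E
```

```text
t: 15.35
ee_pos: [0.5089, 0.3708, 0.0678]
tcp_rot: [[0.929, 0.371, 0.002], [0.371, -0.929, 0.001], [0.002, -0.0, -1.0]]
wrist_force: [0.1, -0.4, -0.7]
grip_width: 0.0852
finger_force: 0.0
t: 16.35
ee_pos: [0.5082, 0.3706, 0.067]
tcp_rot: [[0.929, 0.371, 0.0], [0.371, -0.929, 0.0], [0.0, -0.0, -1.0]]
wrist_force: [-0.7, -0.4, 1.6]
grip_width: 0.0188
finger_force: 39.0
t: 17.25
ee_pos: [0.5483, 0.2901, 0.1773]
tcp_rot: [[0.929, 0.369, 0.0], [0.369, -0.929, 0.0], [0.0, -0.0, -1.0]]
wrist_force: [-1.2, 0.3, -1.1]
grip_width: 0.0189
finger_force: 39.3
[0.54792339 0.29077075 0.17715887]
```

View pics/w6.png

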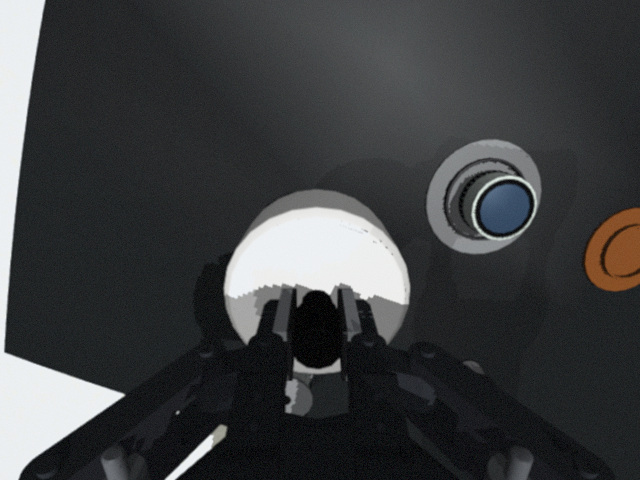

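Cover held level; its roof edge runs (317,208)–(317,374) and (226,290)–(409,292). The large dish is at (484,197).

```bash
python3 - <<'E'
from h import *
d=grab("wrist"); c=d["color"]; g=c.min(2).astype(int)
P=ray(d,np.array([[317,208.],[317,374],[226,290],[409,292]]),.158)*1000
print(P.round(1),P[:2].mean(0),P[2:].mean(0))
m=(g>150); m[310:]=0; h=blob(d,m,(317,240)); h=h[h[:,1]<285]; Q=ray(d,h,.158)*1000
q=np.linalg.lstsq(np.c_[2*Q,np.ones(len(Q))],(Q**2).sum(1),rcond=None)[0]; print("roof",q[:2],2*np.sqrt(q[2]+q[:2]@q[:2]))
print("ldish",*circ(d,g>85,(440,200),.004)); print("glass",*circ(d,c[:,:,2].astype(int)-c[:,:,0]>25,(505,208),.040)); print(manip.get_state()["ee_pos"])
E
```

```text
[[591.5 306.6]
 [508.5 273.4]
 [538.1 332. ]
 [569.6 250.5]] [550.01605842 290.01609265] [553.88156353 291.26652424]
roof [550.91777275 290.63105113] 88.52849616864027
ldish [619.8 155.3] diam 105.3 encl [619.9 155.3] 106.0
glass [620.1 155.1] diam 40.6 encl [620.  155.2] 41.1
[0.54769851 0.29118264 0.17703476]
```

```bash
python3 -m pendant '0 23 -45 0 0;0 46 -90 0 0;0 70 -135 0 0;0 70 -135 0 0;0 70 -135 -30 0;0 70 -135 -60 0;0 70 -135 -80 0;0 70 -135 -93 0;0 70 -135 -100 0;0 70 -135 -103 0'
python3 -m pendant '0 0 0 -1.5 0;0 0 0 -2.5 0;0 0 0 -3.5 0;0 0 0 -4 0;0 0 0 -4 0'
```

```text
t: 18.35
ee_pos: [0.6181, 0.1562, 0.0737]
tcp_rot: [[0.928, 0.372, 0.0], [0.372, -0.928, 0.0], [0.0, -0.0, -1.0]]
wrist_force: [0.2, -0.2, -1.3]
grip_width: 0.0184
finger_force: 39.6
t: 18.85
ee_pos: [0.6189, 0.1556, 0.071]
tcp_rot: [[0.929, 0.371, 0.002], [0.371, -0.929, 0.0], [0.002, 0.0, -1.0]]
wrist_force: [-0.7, 0.4, 4.4]
grip_width: 0.019
finger_force: 40.1
```

```bash
python3 -m pendant '0.4 0 0 0 0;0.6 0 0 0 0;0.8 0 0 0 0;1 0 0 0 0;1 0 0 10 0;1 0 0 40 0;1 0 0 80 0;1 0 0 115 0;1 0 0 130 0;1 0 0 130 0'
python3 -m pendant '1 -8 -49 0 0;1 -16 -98 0 0;1 -24 -147 0 0;1 -32 -196 0 0;1 -40 -245 0 0;1 -48 -294 0 0;1 -56 -343 0 0;1 -64 -392 0 0;1 -72 -441 0 0;1 -80 -490 0 0'
python3 -m pendant '1 -11 -57 0 0;1 -11 -57 0 0;1 -11 -57 0 0;1 -11 -57 0 0'
python3 - <<'E'
from h import *
d=grab("wrist","w7"); c=d["color"]; print(manip.get_state()["ee_pos"])
print("roof",*circ(d,c.min(2)>165,proj(d,np.array([.54,-.385,.042])),.042))
t=grab("top"); print("lcover top",*circ(t,t["color"].max(2)>185,(250,185),.052))
E
```

```text
t: 19.85
ee_pos: [0.6198, 0.1556, 0.203]
tcp_rot: [[0.929, 0.371, 0.006], [0.371, -0.929, 0.0], [0.006, 0.002, -1.0]]
wrist_force: [1.0, -0.1, -0.4]
grip_width: 0.0855
finger_force: 0.0
t: 20.85
ee_pos: [0.5364, -0.3355, 0.1968]
tcp_rot: [[0.929, 0.371, -0.003], [0.371, -0.929, 0.003], [-0.002, -0.004, -1.0]]
wrist_force: [1.4, 0.5, -0.2]
grip_width: 0.0856
finger_force: 0.0
t: 21.25
ee_pos: [0.5269, -0.3898, 0.1979]
tcp_rot: [[0.929, 0.371, -0.002], [0.371, -0.929, 0.003], [-0.001, -0.003, -1.0]]
wrist_force: [0.0, 0.2, 0.4]
grip_width: 0.0857
finger_force: 0.0
[ 0.52729907 -0.38949268  0.19850062]
roof [ 531.  -393.6] diam 70.4 encl [ 529.9 -393.7] 72.0
lcover top [615.6 154.7] diam 89.5 encl [615.2 154.3] 90.9
```

View pics/w7.png

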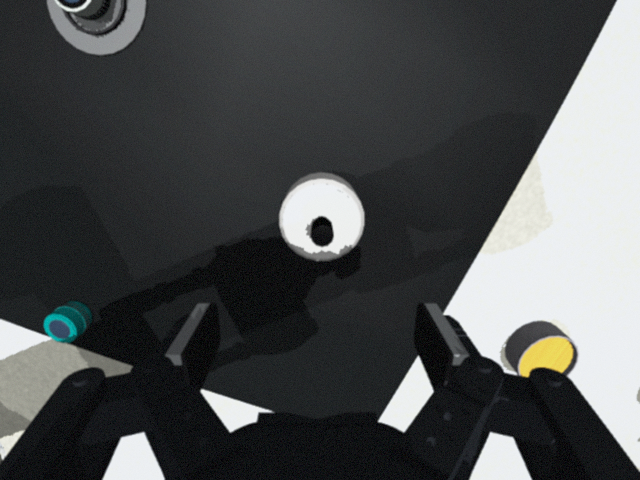

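Large cover is centred on its dish within 2 mm. Small cover roof at (322,217): go and grip its knob.

```bash
python3 -m pendant '1 1 -4 -40 0;1 1 -4 -75 0;1 1 -4 -102 0;1 1 -4 -119 0;1 1 -4 -129 0;1 1 -4 -135 0;1 1 -4 -137 0;1 1 -4 -137 0' 40
python3 -m pendant '0.5 0 0 0 0;0.4 0 0 0 0;0.3 0 0 0 0;0.2 0 0 0 0;0.1 0 0 0 0;0 0 0 0 0;0 0 0 0 0;0 0 0 0 0;0 0 0 0 0;0 0 0 0 0' 40
python3 -m pendant '0 0 0 15 0;0 0 0 50 0;0 0 0 90 0;0 0 0 110 0;0 10 40 110 0;0 22 85 110 0;0 35 130 110 0;0 35 130 110 0;0 35 130 110 0;0 35 130 110 0'
python3 - <<'E'
from h import *
d=grab("wrist","w8"); print(manip.get_state()["ee_pos"])
E
```

```text
t: 22.15
ee_pos: [0.5287, -0.396, 0.0639]
tcp_rot: [[0.929, 0.371, 0.001], [0.371, -0.929, -0.001], [0.001, 0.002, -1.0]]
wrist_force: [-0.3, -0.4, 0.3]
grip_width: 0.0853
finger_force: 0.0
t: 23.15
ee_pos: [0.5282, -0.3955, 0.0629]
tcp_rot: [[0.929, 0.371, 0.0], [0.371, -0.929, -0.0], [0.0, 0.0, -1.0]]
wrist_force: [-0.0, 0.5, 1.5]
grip_width: 0.0169
finger_force: 39.0
t: 24.15
ee_pos: [0.5631, -0.2665, 0.1734]
tcp_rot: [[0.929, 0.37, 0.001], [0.37, -0.929, -0.001], [0.0, 0.001, -1.0]]
wrist_force: [-0.5, -0.9, -1.7]
grip_width: 0.0171
finger_force: 39.3
[ 0.56295686 -0.26681625  0.17326512]
```

View pics/w8.png

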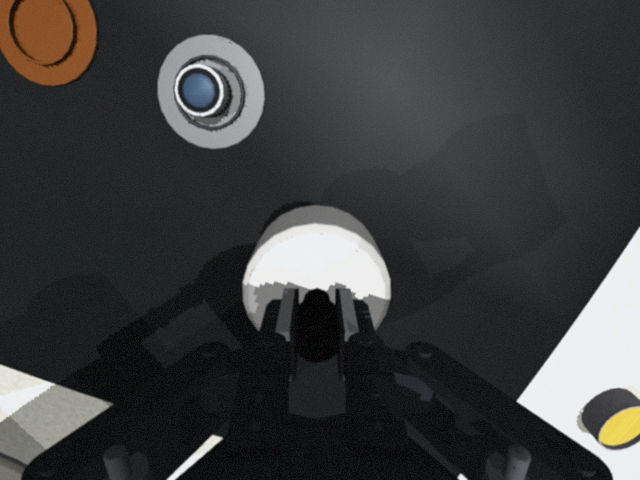

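Small cover held level; roof edge (317,224) at the top, (243,290) and (391,290) at the sides. Lens stands in the small dish at (212,92).

```bash
python3 - <<'E'
from h import *
d=grab("wrist"); c=d["color"]; g=c.min(2).astype(int); z=.042+.1104
P=ray(d,np.array([[317,224.],[243,290],[391,290]]),z)*1000;print(P.round(1),P[1:].mean(0))
for th in(150,185):
    m=(g>th); m[300:]=0; h=blob(d,m,(317,250)); h=h[h[:,1]<278]; Q=ray(d,h,z)*1000
    q=np.linalg.lstsq(np.c_[2*Q,np.ones(len(Q))],(Q**2).sum(1),rcond=None)[0]; print("roof",q[:2],2*np.sqrt(q[2]+q[:2]@q[:2]))
print("sdish",*circ(d,g>85,(165,92),.004)); print("glass",*circ(d,c[:,:,2].astype(int)-c[:,:,0]>25,(200,90),.036)); print(manip.get_state()["ee_pos"])
E
```

```text
[[ 599.3 -253.9]
 [ 555.3 -233.1]
 [ 581.7 -299.3]] [ 568.52732768 -266.20452769]
roof [ 566.75340297 -266.50253785] 70.95178984234482
roof [ 566.62009808 -266.54743401] 70.43689268570583
sdish [ 628.7 -149.3] diam 87.6 encl [ 628.6 -149.3] 87.9
glass [ 629. -150.] diam 23.3 encl [ 629. -150.] 23.6
[ 0.56286532 -0.26687608  0.17307487]
```

```bash
python3 -m pendant '0 21 39 0 0;0 42 78 0 0;0 64 117.5 0 0;0 64 117.5 0 0;0 64 117.5 -30 0;0 64 117.5 -60 0;0 64 117.5 -80 0;0 64 117.5 -93 0;0 64 117.5 -100 0;0 64 117.5 -103 0'
python3 -m pendant '0 0 0 -1.5 0;0 0 0 -2.5 0;0 0 0 -3.5 0;0 0 0 -4 0;0 0 0 -4 0'
```

```text
t: 25.25
ee_pos: [0.6271, -0.1488, 0.0697]
tcp_rot: [[0.929, 0.37, 0.0], [0.37, -0.929, -0.0], [-0.0, 0.0, -1.0]]
wrist_force: [0.3, -0.6, -0.1]
grip_width: 0.0164
finger_force: 39.3
t: 25.75
ee_pos: [0.6277, -0.1481, 0.0668]
tcp_rot: [[0.929, 0.371, 0.001], [0.371, -0.929, -0.0], [0.001, 0.001, -1.0]]
wrist_force: [-1.2, 0.7, 4.9]
grip_width: 0.0169
finger_force: 39.7
```

```bash
python3 -m pendant '0.4 0 0 0 0;0.6 0 0 0 0;0.8 0 0 0 0;1 0 0 0 0;1 0 0 10 0;1 0 0 40 0;1 0 0 80 0;1 0 0 115 0;1 0 0 130 0;1 0 0 130 0'
python3 -m pendant '1 -40 0 20 0;1 -80 0 30 0;1 -120 0 30 0;1 -150 0 30 0;1 -150 0 30 0;1 -150 0 30 0'
python3 - <<'E'
from h import *
t=grab("top"); g=t["color"].max(2)>185
print("lcover",*circ(t,g,(250,185),.052)); print("scover",*circ(t,g,(391,178),.046))
s=grab("side"); cv2.imwrite("pics/end.png",np.hstack([cv2.resize(t["color"][140:220,210:430],(400,146)),cv2.resize(s["color"][170:330,180:400],(400,291))[:146]]if 0 else [cv2.resize(s["color"][150:330,180:400],None,fx=2.5,fy=2.5)])[:,:,::-1])
E
```

```text
t: 26.75
ee_pos: [0.6287, -0.1487, 0.1991]
tcp_rot: [[0.929, 0.371, 0.005], [0.371, -0.929, -0.002], [0.004, 0.004, -1.0]]
wrist_force: [0.3, -0.5, 0.7]
grip_width: 0.0854
finger_force: 0.0
t: 27.35
ee_pos: [0.4764, -0.1477, 0.2241]
tcp_rot: [[0.929, 0.37, -0.002], [0.37, -0.929, 0.001], [-0.001, -0.002, -1.0]]
wrist_force: [0.4, 0.4, -0.1]
grip_width: 0.0851
finger_force: 0.0
lcover [616.4 155.1] diam 85.4 encl [616.9 154.4] 87.8
scover [ 625.9 -147.8] diam 67.5 encl [ 626.2 -147.4] 69.1
```

View pics/end.png

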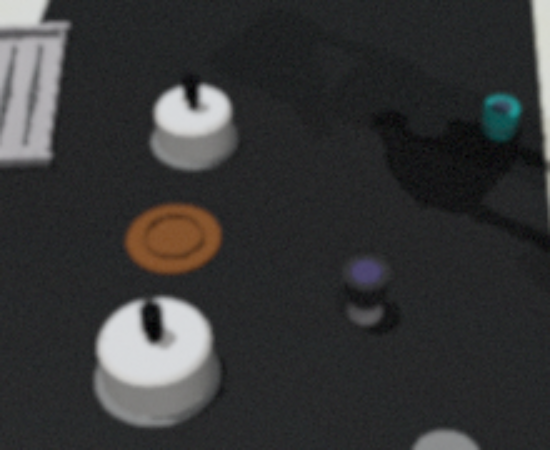

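Both covers sit level on their dishes, at crop pixels (157,365) and (193,130), centred within about 1 mm. The eyepiece and reel are still standing. Handing in.

```bash
python3 -c "
from station import manip
print(manip.job_done())"
```

```text
the job is handed in; nothing more can be done
None
```

I put both lenses in the dishes of their size and set the covers over them, level and centred to within about 1 mm in the last camera check, then handed the job in at about 27 s; no verdict came back.

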